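# Dispense foot-soak tablets and hold the gate at its mark

## Robot

A 6-joint arm with a two-finger parallel gripper is mounted at the origin on a cart in front of the work surface, level with it; the furniture and walls round the work are solid. World frame = base frame: x ahead of the robot, y to its left, z up, the work surface at z = 0. Lengths are in m, angles in rad, forces in N, time in s.
With the tool pointing down it reaches from about 0.35 to 0.85 m from the base axis. Payload 8.1 kg.
Tool frame: the origin (TCP) lies at the very end of the fingers, on their centre line; the grasp point (between the pads) lies 19 mm behind it; z points along the fingers, y is the line along which they close (so a half turn about z gives the same grasp; the last joint's range is limited). The gripper opens to 93 mm and grips with 3 to 60 N. Pads are 15 mm wide; open, the fingers measure 128 mm over their backs; the gripper's body (75 mm by 188 mm) begins 65 mm behind the grasp point.
Start: joints at [-1.302, 0.13, 1.488, -0, 1.523, -0.085], TCP at [0.208, -0.563, 0.219] pointing down, gripper open.
Joint ranges: [-2.96, 2.96], [-0.89, 2.26], [0.02, 2.5], [-1.34, 4.48], [0, 2.73], [-2.66, 2.66]. Speed limits (rad/s): [2.39, 2.39, 2.79, 3.14, 3.14, 3.14].

## Interface

Orientations are given as a rotation vector (axis times angle).
In Python, from plant import monitor, eyes, ticket gives the robot as it stands.
- The arm moves only by the tool arm_command, never from a script. Its argument "deltas" is a list that holds one entry, the list of rows, each a list of 6 numbers: the shift along the world's x, y, z in cm, then the turn, a rotation vector about the world's x, y, z in degrees. In form: [[[tx, ty, tz, rx, ry, rz], ...]]. A call has 1 to 12 rows; each row shifts and turns the commanded pose from where the row before left it; what a row does not reach is not made up. A row lasts 1/12 s, in which the tool goes at most 41.7 mm and 7.16 degrees, less where a joint would pass 70% of its speed; a pose out of reach is approached as far as the arm can. A call is refused whole if a number of a shift passes 4.17 or a number of a turn 7.16, either way. A call with a gripper value outside its range is refused whole. "gripper" is the opening, from -1 (shut) to 1 (fully open), set as the call begins (left out, the last holds). The fingers move at their own pace and stop on an object; "squeeze" is the grip in N (left out, the last holds). Time passes only in rows, so rows that do not move let the fingers close. It gives the time, the measured TCP pose, the force, the opening and the grip force at its end, in the units of the state.
- monitor.read_state(): the state, without advancing time (a new reading comes with each control period).
- eyes.read_camera(name): name is "side" or "top" or "wrist"; returns the picture (480x640x3 uint8, blue, green, red); there is no depth.
- eyes.camera_model(name): a dict with "fx", "fy", "cx", "cy" (pixels), "k1" (the pictures are not rectified: a ray, as slopes to the right and down, at radius r is drawn at 1 + k1 r^2 times it, then the intrinsics apply), "rvec" (rotation vector, rad) and "tvec" (3), from world to camera coordinates, as OpenCV has them. Camera axes: x right, y down, z forward; pixel columns grow to the right and rows downward; lengths in m; the calibration is good to about 2 mm. A picture is of the moment at which its call begins: read the wrist's pose just before it. camera_model takes no time and is no camera call; for the wrist camera it gives the pose at the moment of the call.
- ticket.close_job(): hands the job in; it is judged then, once.
The state is a dict: "t": time; "q": joint angles; "dq": joint speeds; "joint_torque": joint torques, N m; "tool_pos": TCP position; "orientation": TCP orientation; "force": force on the tool from outside, world axes, zero at the start; "wrist_torque": the same for the moment, N m; "opening": finger opening in m; "gripper_force": force on a finger pad.
Only numpy, scipy, OpenCV 4.12 (cv2) and the standard library are available. Lean on these libraries where they do the work, as an engineer would, in place of code of your own. Each camera call takes 0.05 s, during which the arm holds its last target. There are 200 camera calls.

## Task

Get a foot bath's dose of soak tablets ready: stand the stainless tray on the desk under the spout of the tablet dispenser and let go of it, then pull the dispenser's sprung gate out by its knob to the mark on the rail, so that all four tablets slide down into the tray. The gate springs shut if you let go and closes again if pulled past the mark, so finish while still holding the knob still with the gate at the mark: I will brush the crumbs out of the open lane. Keep the tray standing flat and do not knock over any of the bottles and jars standing about.

Things in the scene. Friction and masses are not known exactly. Their poses are not given: they have to be found in the camera images.
- dispenser: White wedge-shaped tablet dispenser, fixed. Origin on the desk under its tilted lane, z up. The 36 mm wide lane falls at 33 deg to -y: top end at y = 75 mm, 183 mm high; open spout at y = -75 mm. Base 8 mm thick: x -45 to 45, y -55 to 95 mm, with a tongue at y -61 to -21 out to x = -178 mm. The gate plate crosses the lane; its tail ends at x = 75 mm, 120 mm high.
- lip (a point): Middle of the lane floor at the end of the spout, 62 mm above the desk; axes as the dispenser's. Tablets leave it towards the dispenser's -y and come down 30 to 60 mm beyond it, at tray height. The lane lies on its +y side only; on the -y side all is free above the desk, so a tray goes in level from there, low (the spout's underside is 56 mm high).
- pull_knob: Black upright round knob on the gate's pull carriage (30 x 24 mm, 37 mm high): diameter 20 mm, height 36 mm. Origin at the middle of its foot, 110 mm above the desk; z up. To be pinched from above, any way round; the lane is 67 mm behind its middle (+x), the rest round it free. It moves with the gate, along the dispenser's -x when pulled.
- gate (a joint): How far the gate is pulled out, m: 0 shut, 0.055 far stop; a pull moves it along the dispenser's -x. The mark is at 0.030: there the port in the plate lies over the lane. Tablets pass from about 0.023 to 0.037; before and beyond, the plate shuts the lane. A spring draws it shut: 3.6 N when shut, 7.2 N at the mark, 10 N at the far stop.
- mark (a point): The mark: middle of a dark line across the top of the carriage's rail (36 mm wide, 72 mm above the desk), between two small steel studs. The gate is at the mark when the carriage's front edge, 15 mm before the knob's middle (towards the dispenser's -x), is level with this line.
- tray: Loose open stainless tray, 60 mm wide (x) x 130 mm long (y), 36 mm high, walls and floor 3 mm thick, 0.16 kg; origin at the centre of its underside, z up. It can be taken across its 60 mm width from above; either end may go under the spout.
- tablet_1: White soak tablet, a disc of 24 mm diameter, 14 mm thick; origin at the centre of one flat face (the lower one at the start). At the start the four lie in a row in the lane above the gate, this one is number 1 from the gate.
- tablet_2: White soak tablet, a disc of 24 mm diameter, 14 mm thick; origin at the centre of one flat face (the lower one at the start). At the start the four lie in a row in the lane above the gate, this one is number 2 from the gate.
- tablet_3: White soak tablet, a disc of 24 mm diameter, 14 mm thick; origin at the centre of one flat face (the lower one at the start). At the start the four lie in a row in the lane above the gate, this one is number 3 from the gate.
- tablet_4: White soak tablet, a disc of 24 mm diameter, 14 mm thick; origin at the centre of one flat face (the lower one at the start). At the start the four lie in a row in the lane above the gate, this one is number 4 from the gate.
- polish_bottle: Bystander: dark blue nail polish bottle with a black cap, 30 mm wide, 72 mm high, loose; origin at the centre of its underside.
- glitter_jar: Bystander: clear round jar of plum glitter, 39 mm diameter, 43 mm high, loose; origin at the centre of its underside.
- spray_bottle: Bystander: white bottle with a round red cap, 36 x 42 mm, 106 mm high, loose; origin at the centre of its underside.

How it is judged:
On the way, in this order (a step that is already met when the one before it is completed fails the run):
1. The tray stands flat on the desk, let go, with the spout over it or opening just onto it, while the gate is still shut and the four tablets are in the lane (height (world z) of tray below 0.006 m and angle between tray's own z axis and vertical below 0.08 rad and contact force between the fingers and tray below 0.3 N and value of joint gate below 0.008 m and horizontal distance between lip and tray below 0.105 m and z of each of tablet_1, tablet_2, tablet_3, tablet_4 in the frame of dispenser above 0.085 m), for 0.2 s.
2. The gate is pulled out to the mark by its knob (value of joint gate between 0.025 and 0.035 m and contact force between the fingers and pull_knob above 1 N), for 0.3 s.
At the end, for the whole second after the job is handed in: The four tablets lie in the tray, the tray stands flat on the desk and is not touched, and the fingers still hold the knob (at least 1 N) with the gate at rest 25 to 35 mm out (the mark is at 30 mm) (all of step 2 and velocity of joint gate between -0.01 and 0.01 m/s and x of tablet_1 in the frame of tray between -0.031 and 0.031 m and y of tablet_1 in the frame of tray between -0.066 and 0.066 m and z of tablet_1 in the frame of tray between -0.004 and 0.034 m and x of tablet_2 in the frame of tray between -0.031 and 0.031 m and y of tablet_2 in the frame of tray between -0.066 and 0.066 m and z of tablet_2 in the frame of tray between -0.004 and 0.034 m and x of tablet_3 in the frame of tray between -0.031 and 0.031 m and y of tablet_3 in the frame of tray between -0.066 and 0.066 m and z of tablet_3 in the frame of tray between -0.004 and 0.034 m and x of tablet_4 in the frame of tray between -0.031 and 0.031 m and y of tablet_4 in the frame of tray between -0.066 and 0.066 m and z of tablet_4 in the frame of tray between -0.004 and 0.034 m and height (world z) of tray below 0.006 m and angle between tray's own z axis and vertical below 0.08 rad and contact force between the fingers and tray below 0.3 N); the arm keeps its last pose, push and grip.
It fails at once if A bystander bottle or jar is knocked over (angle between any of polish_bottle, glitter_jar, spray_bottle's own z axis and vertical above 0.5 rad).
It also fails if it takes over 48 s, if anything falls off the work surface, if the arm or the gripper's body presses on something with over 40 N, if the wrist force passes 120 N, or if a joint passes its speed limit or range.

## Working session

There is one attempt and no reset: what is moved stays moved. The work goes in short steps, Python scripts to look and compute and a tool call to move; the robot and the scene stay as the last step left them, time stands still between calls to the robot, and variables do not carry over. Pictures are saved under pics/ and viewed, at most 10 in all, crops included, and the job is handed in when it is done.

Besides the shell and the picture viewer there is one more tool, called after "Emit:" as name([rows], argument=value, ...), one row to a line, values as JSON. arm_command: Moves the arm, as the interface text tells. Its arguments: {"type":"object","properties":{"deltas":{"type":"array"},"gripper":{"type":"number"},"squeeze":{"type":"number"}},"required":["deltas"]}

```bash
mkdir -p pics; cat > h.py <<'E'
import numpy as np, cv2
from plant import monitor, eyes, ticket
def snap(n,f):
    m=eyes.camera_model(n); im=eyes.read_camera(n); cv2.imwrite('pics/'+f,im); return m,im
def ray(m,u,v):
    x,y=(u-m['cx'])/m['fx'],(v-m['cy'])/m['fy']
    rd=np.hypot(x,y); r=rd
    for _ in range(30): r=rd/(1+m['k1']*r*r)
    s=r/rd if rd>0 else 1
    R=cv2.Rodrigues(np.array(m['rvec'],float))[0]
    return -R.T@np.array(m['tvec'],float).ravel(), R.T@np.array([x*s,y*s,1.])
def atz(m,u,v,z):
    c,d=ray(m,u,v); return c+d*(z-c[2])/d[2]
def proj(m,P):
    R=cv2.Rodrigues(np.array(m['rvec'],float))[0]
    p=(R@np.atleast_2d(P).T).T+np.array(m['tvec'],float).ravel()
    x=p[:,:2]/p[:,2:]; x=x*(1+m['k1']*(x**2).sum(1,keepdims=True))
    return x*[m['fx'],m['fy']]+[m['cx'],m['cy']]
E
python3 - <<'E'
from h import *
for n in('top','side'):
    m,_=snap(n,n+'0.png'); print(n,{k:np.round(v,3).tolist() for k,v in m.items()}, ray(m,320,240))
s=monitor.read_state(); print(s)
E
```

```text
top {'fx': 440.295, 'fy': 440.295, 'cx': 314.358, 'cy': 242.463, 'k1': -0.026, 'rvec': [2.15, -2.108, 0.122], 'tvec': [-0.047, 0.555, 0.981]} (array([ 0.4064485 , -0.07065779,  1.05004566]), array([ 0.15250654,  0.02140663, -0.98816954]))
side {'fx': 490.858, 'fy': 490.858, 'cx': 319.344, 'cy': 247.578, 'k1': 0.017, 'rvec': [2.612, 0.205, -0.075], 'tvec': [-0.524, -0.064, 1.286]} (array([ 0.6442647 , -0.60291291,  1.07431667]), array([-0.09287749,  0.50508851, -0.85819548]))
{'t': 0.1, 'q': array([-1.30239503e+00,  1.31103704e-01,  1.48916148e+00,  1.31123699e-05,
        1.52299262e+00, -8.54243126e-02]), 'dq': array([-0.00036265, -0.00182109, -0.00094125,  0.00063007,  0.00084529,
        0.00067566]), 'joint_torque': array([ 2.08920988e-03, -5.61337531e+01, -4.93097806e+01,  7.69923138e-02,
        2.89803219e-02, -4.36520111e-05]), 'tool_pos': array([ 0.20776987, -0.56233558,  0.21768644]), 'orientation': array([-3.09092443e+00, -5.52600292e-01,  2.18362093e-04]), 'force': array([ 0.06572373,  0.30074237, -0.17432775]), 'wrist_torque': array([ 0.02072466, -0.03273193, -0.00523606]), 'gripper_force': 0.0, 'opening': 0.09319350733349993}
```

View pics/top0.png

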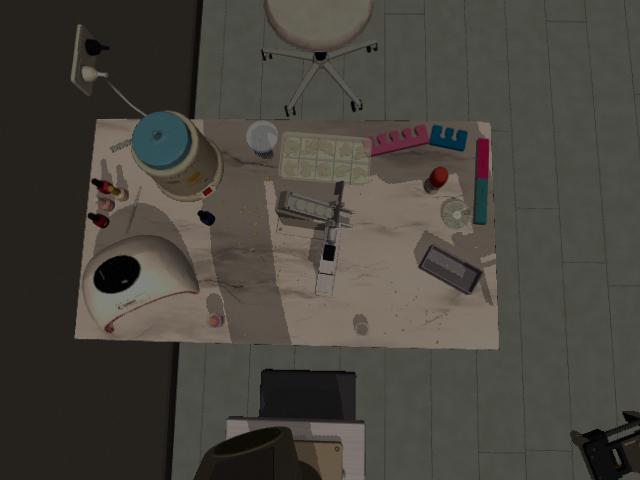

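View pics/side0.png

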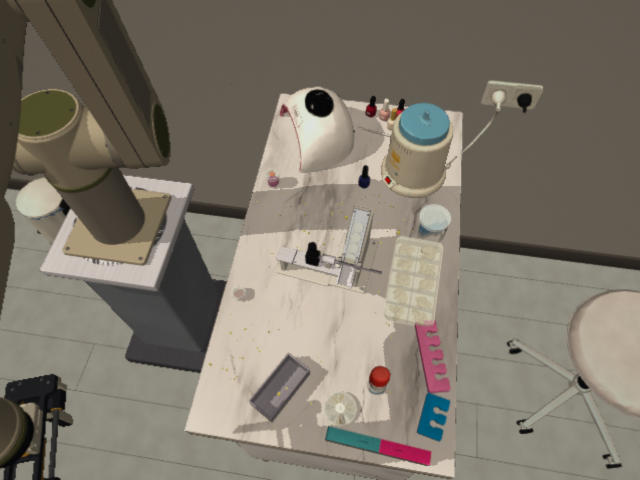

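The top view shows the dispenser at about (315,215), spout to the right (world -y), knob at (329,253) towards the robot, and the tray at (450,270). The red-capped bottle is at (438,178). I'll crop these for precise pixels.

```bash
python3 - <<'E'
import cv2,numpy as np
t=cv2.imread('pics/top0.png');s=cv2.imread('pics/side0.png')
def c(im,x,y,w,h,W,H):
    o=cv2.resize(im[y:y+h,x:x+w],(W,H),interpolation=cv2.INTER_CUBIC)
    f=W/w
    for k in range(0,w,10): cv2.putText(o,str(x+k) if k%20==0 else '',(int(k*f),8),0,.3,(0,255,255)); cv2.line(o,(int(k*f),10),(int(k*f),14),(0,255,255))
    for k in range(0,h,10): cv2.putText(o,str(y+k) if k%20==0 else '',(0,int(k*f)+3),0,.3,(0,255,255)); cv2.line(o,(22,int(k*f)),(26,int(k*f)),(0,255,255))
    return np.clip(o.astype(float)*1.3,0,255).astype('uint8')
a=np.hstack([c(t,265,175,100,130,400,520),c(s,265,200,130,130,400,400) if 0 else c(s,270,200,100,130,400,520)])
b=np.hstack([c(t,410,235,80,65,400,325),c(s,240,345,80,65,400,325)])
cv2.imwrite('pics/cropA.png',a);cv2.imwrite('pics/cropB.png',b)
E
```

```text
(no output)
```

View pics/cropA.png

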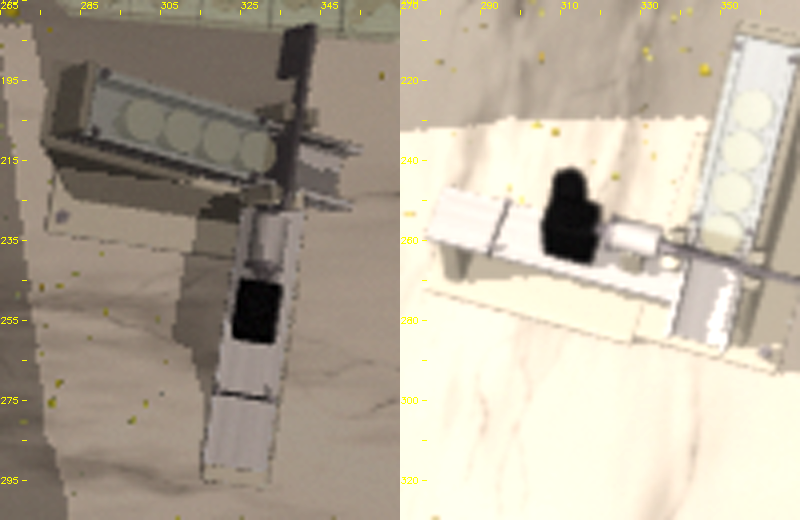

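View pics/cropB.png

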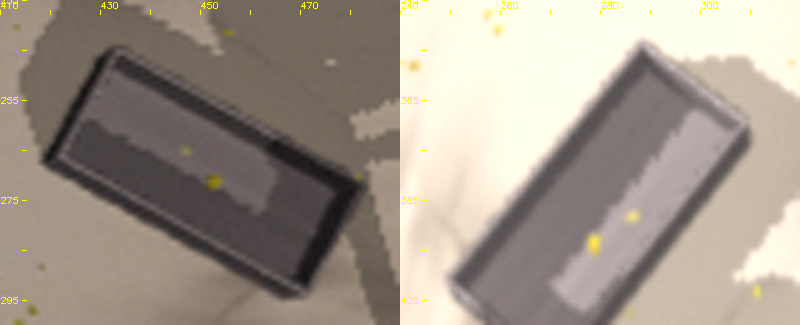

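```bash
cat > fit.py <<'E'
from h import *
from scipy.optimize import least_squares,minimize
mt,ms=eyes.camera_model('top'),eyes.camera_model('side')
T=lambda x,y:(265+x/4,175+y/4); S=lambda x,y:(270+(x-400)/4,200+y/4)
# dispenser: (model,point px); mark x = par[3], knob y par[4]
F=[(mt,(-.045,.095,.008),T(47,230)),(mt,(-.178,-.021,.008),T(203,480)),(mt,(-.178,-.061,.008),T(268,487)),
   (ms,(-.178,-.061,.008),S(427,290)),(ms,(.045,-.055,.008),S(778,372)),
   (mt,('m',.018,.072),T(213,394)),(mt,('m',-.018,.072),T(275,398)),(ms,('m',-.018,.072),S(490,255)),(ms,('m',.018,.072),S(508,202))]
def res(p):
    c,s=np.cos(p[2]),np.sin(p[2]); o=[]
    for m,P,u in F:
        P=np.array([p[3],p[4]+P[1],P[2]]) if P[0]=='m' else np.array(P)
        W=[p[0]+c*P[0]-s*P[1],p[1]+s*P[0]+c*P[1],P[2]]
        o.append(proj(m,W)[0]-u)
    return np.ravel(o)
r=least_squares(res,[.5,-.1,0,-.11,-.04],loss='soft_l1')
p=r.x;print('disp',np.round(p,4),'\n',np.round(res(p).reshape(-1,2),1).tolist())
def w(P,p=p):
    c,s=np.cos(p[2]),np.sin(p[2]);return np.array([p[0]+c*P[0]-s*P[1],p[1]+s*P[0]+c*P[1]])
print('lip',w((0,-.075)),'mark',w((p[3],p[4])),'knob0',w((p[3]+.045,p[4])))
# tray hull IoU
from cv2 import convexHull,fillConvexPoly
pt=np.array([(115,47),(365,182),(300,297),(45,160)])/5+[410,235]
psd=np.array([(289,353),(310,370),(277,419),(249.6,401)])
K=10
def mask(q,o): 
    a=np.zeros((900,900),np.uint8); fillConvexPoly(a,convexHull(((q-o)*K*16).astype(np.int32)),1,shift=4); return a
ot,os_=np.array([405,225]),np.array([235,340])
Mt,Ms=mask(pt,ot),mask(psd,os_)
def cost(v):
    B=[]
    for z in(0,.036):
        for a,b in((-.03,-.065),(.03,-.065),(.03,.065),(-.03,.065)):
            B.append([*w((a,b),v),z])
    e=0
    for m,M,o in((mt,Mt,ot),(ms,Ms,os_)):
        e+=(mask(proj(m,B),o)!=M).sum()/M.sum()
    return e
c0=np.mean([atz(mt,*u,.02) for u in pt],0)
b=min((minimize(cost,[c0[0],c0[1],a],method='Nelder-Mead',options=dict(initial_simplex=[[c0[0],c0[1],a],[c0[0]+.02,c0[1],a],[c0[0],c0[1]+.02,a],[c0[0],c0[1],a+.3]])) for a in(.5,1,-.5,-1,1.5)),key=lambda r:r.fun)
print('tray',b.x,np.degrees(b.x[2]),b.fun)
for n,u,z in(('spray',(440,175),.106),('glit',(215,320),.04),('x',(361,327),.04),('polish',(206,217),.06)): print(n,atz(mt,*u,z))
E
python3 fit.py
```

```text
disp [ 0.6178 -0.0428 -0.1252 -0.1307 -0.0394] 
 [[-0.2, -0.5], [0.3, -1.0], [0.9, -0.3], [-2.2, -0.8], [-0.5, -0.5], [0.3, -1.6], [0.9, -0.2], [-0.7, -1.1], [-0.5, -0.8]]
lip [ 0.60842665 -0.1172417 ] mark [ 0.48322117 -0.06558713] knob0 [ 0.52786867 -0.07120858]
tray [ 0.50447613 -0.35448687  2.66581564] 152.7399850612993 0.2565754286761629
spray [ 0.70175764 -0.31195874  0.106     ]
glit [0.37353473 0.18704392 0.04      ]
x [ 0.36577208 -0.14509681  0.04      ]
polish [0.60859963 0.21591426 0.06      ]
```

```bash
cat >> fit.py <<'E'
print('---')
for m,P in((mt,pt),(ms,psd)):
    B=np.array([[*w((a,b_),b.x),z] for z in(0,.036) for a,b_ in((-.03,-.065),(.03,-.065),(.03,.065),(-.03,.065))])
    print(np.round(proj(m,B),0).tolist(),P.round(0).tolist())
    print([np.round(atz(m,*u,.036)[:2],4).tolist() for u in P])
m,_=snap('wrist','w0.png'); print(ray(m,320,240))
E
python3 fit.py | sed -n '/---/,$p'
```

```text
---
[[430.0, 245.0], [418.0, 267.0], [468.0, 293.0], [479.0, 271.0], [433.0, 243.0], [421.0, 266.0], [473.0, 293.0], [484.0, 269.0]] [[433.0, 244.0], [483.0, 271.0], [470.0, 294.0], [419.0, 267.0]]
[[0.5572, -0.3103], [0.4967, -0.4233], [0.4438, -0.3922], [0.5041, -0.2774]]
[[310.0, 373.0], [289.0, 357.0], [251.0, 405.0], [273.0, 423.0], [310.0, 368.0], [288.0, 352.0], [249.0, 401.0], [271.0, 419.0]] [[289.0, 353.0], [310.0, 370.0], [277.0, 419.0], [250.0, 401.0]]
[[0.5109, -0.2846], [0.5623, -0.3142], [0.5131, -0.4234], [0.4497, -0.3973]]
(array([ 0.27566293, -0.53797662,  0.38361383]), array([-0.24087529, -0.10203864, -0.96526681]))
```

Emit:
arm_command([
  [[2.35,1.5,0,0,0,3.5],[2.35,1.5,0,0,0,3.5],[2.35,1.5,0,0,0,3.5],[2.35,1.5,0,0,0,3.5],[2.35,1.5,0,0,0,3.5],[2.35,1.5,0,0,0,3.5],[2.35,1.5,0,0,0,3.5],[2.35,1.5,0,0,0,3.5],[2.35,1.5,0,0,0,3.5],[2.35,1.5,0,0,0,3.5],[2.35,1.5,0,0,0,3.5],[2.35,1.6,0,0,0,3.9]],
], gripper=1)

```text
t: 1.15
tool_pos: [0.4908, -0.3809, 0.2182]
orientation: [-2.681, -1.637, 0.0]
force: [-0.3, -0.1, -1.0]
opening: 0.0929
gripper_force: 0.0
```

```bash
python3 - <<'E'
from h import *
m,_=snap('wrist','w1.png'); s=monitor.read_state(); print(s['t'],s['tool_pos'],s['orientation'])
v=np.array([.5045,-.3545]);a=2.6658;c,q=np.cos(a),np.sin(a)
B=[[v[0]+c*x-q*y,v[1]+q*x+c*y,z] for z in(0,.036) for x,y in((-.03,-.065),(.03,-.065),(.03,.065),(-.03,.065))]
print(proj(m,B).round(0).tolist())
E
```

```text
1.2 [ 0.49457435 -0.37739612  0.2181179 ] [-2.67324275 -1.64826927 -0.00428999]
[[343.0, 128.0], [288.0, 128.0], [290.0, 242.0], [340.0, 242.0], [346.0, 126.0], [285.0, 125.0], [288.0, 251.0], [343.0, 251.0]]
```

View pics/w1.png

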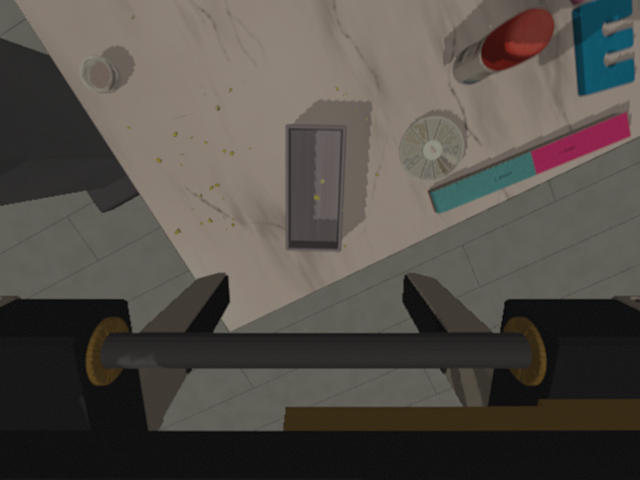

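Wrist view: tray rim corners at (287,126), (347,125), (342,250), (287,249), within 2 px of the fit. I'm descending.

Emit:
arm_command([
  [[0,0,-2.5,0,0,0],[0,0,-3,0,0,0],[0,0,-3,0,0,0],[0,0,-3,0,0,0],[0,0,-3,0,0,0],[0,0,-2.5,0,0,0],[0,0,-2,0,0,0],[0,0,-1.2,0,0,0],[0,0,-0.6,0,0,0],[0,0,0,0,0,0],[0,0,0,0,0,0]],
])

```text
t: 2.12
tool_pos: [0.4903, -0.3823, 0.0115]
orientation: [2.683, 1.633, 0.0]
force: [0.0, 0.2, 0.6]
opening: 0.0928
gripper_force: 0.0
```

Emit:
arm_command([
  [[0,0,-0.3,0,0,0],[0,0,0,0,0,0],[0,0,0,0,0,0],[0,0,0,0,0,0],[0,0,0,0,0,0],[0,0,0,0,0,0],[0,0,0,0,0,0],[0,0,0,0,0,0]],
], gripper=-1, squeeze=20)

```text
t: 2.78
tool_pos: [0.4899, -0.382, 0.008]
orientation: [2.683, 1.634, -0.0]
force: [-1.8, 1.3, 4.6]
opening: 0.0601
gripper_force: 20.0
```

Emit:
arm_command([
  [[0,0,0.6,0,0,0],[0,0,0.6,0,0,0],[0.8,0.9,0,0,0,2],[1.7,1.8,0,0,0,3.5],[1.7,1.8,0,0,0,3.5],[1.7,1.8,0,0,0,3.5],[1.7,1.8,0,0,0,3.5],[1.5,1.8,0,0,0,3],[0.8,0.9,0,0,0,1.1],[0,0,0,0,0,0],[0,0,0,0,0,0]],
], squeeze=30)

```text
t: 3.7
tool_pos: [0.5891, -0.2733, 0.0195]
orientation: [-2.356, -2.078, 0.001]
force: [0.0, -0.3, -0.6]
opening: 0.06
gripper_force: 30.0
```

```bash
python3 - <<'E'
from h import *
m,im=snap('side','s1.png'); w,iw=snap('wrist','w2.png'); s=monitor.read_state(); print(s['t'],s['tool_pos'],s['orientation'])
d=[.6178,-.0428];c,q=np.cos(-.1252),np.sin(-.1252)
for P in((0,-.075,.062),(-.178,-.061,.008),(-.178,-.021,.008),(-.13,-.04,.072),(.045,-.055,.008)):
    print(P,proj(w,[d[0]+c*P[0]-q*P[1],d[1]+q*P[0]+c*P[1],P[2]]).round(0))
cv2.imwrite('pics/c2.png',np.hstack([iw[:,:,:][0:400,120:520],cv2.resize(im[180:380,220:420],(400,400))]))
E
```

```text
3.8 [ 0.58826242 -0.27452667  0.01950384] [-2.35815453e+00 -2.07550749e+00  8.59343015e-04]
(0, -0.075, 0.062) [[ 314. -158.]]
(-0.178, -0.061, 0.008) [[-92. -87.]]
(-0.178, -0.021, 0.008) [[-122. -206.]]
(-0.13, -0.04, 0.072) [[-233. -377.]]
(0.045, -0.055, 0.008) [[ 419. -106.]]
```

View pics/c2.png

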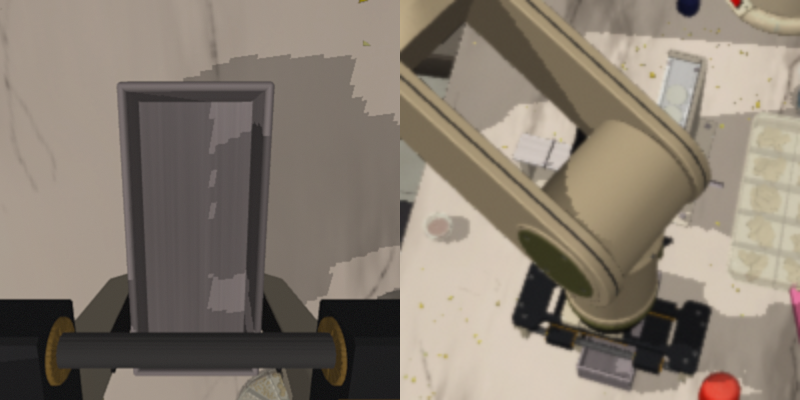

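Tray is held square and level. Moving it in under the spout, then down.

Emit:
arm_command([
  [[0.1,0.8,0,0,0,0],[0.2,1.4,0,0,0,0],[0.2,1.4,0,0,0,0],[0.2,1.4,0,0,0,0],[0.15,1.4,0,0,0,0],[0.1,1.0,0,0,0,0],[0.1,0.6,0,0,0,0],[0,0,-0.4,0,0,0],[0,0,-0.4,0,0,0],[0,0,-0.3,0,0,0],[0,0,0,0,0,0]],
])

```text
t: 4.72
tool_pos: [0.5991, -0.1944, 0.0081]
orientation: [-2.358, -2.076, 0.0]
force: [-0.6, -0.6, -2.0]
opening: 0.0601
gripper_force: 30.0
```

```bash
python3 - <<'E'
from h import *
w,iw=snap('wrist','w3.png'); s=monitor.read_state(); print(s['t'],s['tool_pos'],s['orientation'],s['force'])
d=[.6178,-.0428];c,q=np.cos(-.1252),np.sin(-.1252)
for P in((0,-.075,.062),(.018,-.075,.062),(-.018,-.075,.062),(-.045,-.055,.008),(.045,-.055,.008)):
    print(P,proj(w,[d[0]+c*P[0]-q*P[1],d[1]+q*P[0]+c*P[1],P[2]]).round(0))
E
```

```text
4.7667 [ 0.59908385 -0.19441474  0.00810494] [-2.35752604e+00 -2.07582980e+00  5.45275178e-04] [ 0.35233536  0.05359299 -0.30327744]
(0, -0.075, 0.062) [[312. 130.]]
(0.018, -0.075, 0.062) [[369. 130.]]
(-0.018, -0.075, 0.062) [[256. 130.]]
(-0.045, -0.055, 0.008) [[215.  91.]]
(0.045, -0.055, 0.008) [[411.  91.]]
```

View pics/w3.png

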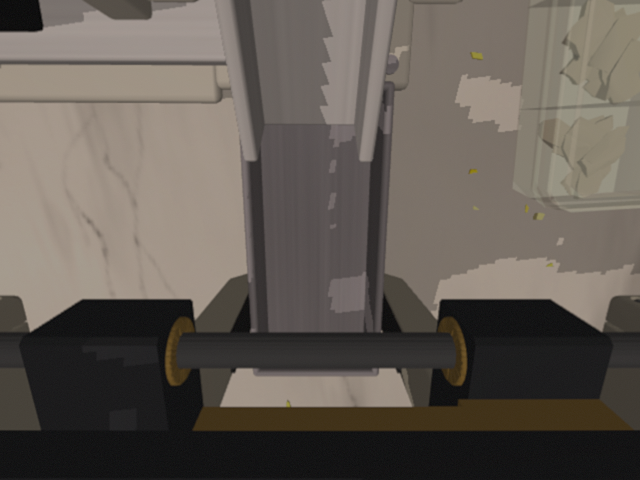

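The lane-end edge shows at row 124, columns 262–363, centred over the tray (columns 245–388). Placement is good, so I'm releasing and going up.

Emit:
arm_command([
  [[0,0,0,0,0,0],[0,0,0,0,0,0],[0,0,0,0,0,0],[0,0,0,0,0,0],[0,0,0,0,0,0],[0,0,1,0,0,0],[0,0,3,0,0,0],[0,0,4,0,0,0],[0,0,4,0,0,0],[0,0,4,0,0,0],[0,0,4,0,0,0],[0,0,1.5,0,0,0]],
], gripper=1)

```text
t: 5.77
tool_pos: [0.6018, -0.1947, 0.2326]
orientation: [2.35, 2.071, 0.007]
force: [1.0, -0.3, 1.5]
opening: 0.093
gripper_force: 0.0
```

Emit:
arm_command([
  [[-0.5,0.8,0,0,0,0],[-1,2,0,0,0,0],[-1.6,2.5,0,0,0,0],[-1.6,2.5,0,0,0,0],[-1.4,2.5,0,0,0,0],[-0.7,1.5,0,0,0,0],[-0.3,0.5,0,0,0,0],[0,0,0,0,0,0],[0,0,0,0,0,0]],
], gripper=0.08)

```text
t: 6.52
tool_pos: [0.5284, -0.0711, 0.2235]
orientation: [2.356, 2.077, -0.0]
force: [0.2, -0.6, -0.1]
opening: 0.0502
gripper_force: 0.0
```

```bash
python3 - <<'E'
from h import *
w,iw=snap('wrist','w4.png'); t,it=snap('top','t4.png'); s=monitor.read_state(); print(s['t'],s['tool_pos'],s['orientation'],s['force'],s['opening'])
d=[.6178,-.0428];c,q=np.cos(-.1252),np.sin(-.1252)
for P in((-.085,-.041,.146),(-.13,-.041,.072),(-.178,-.061,.008),(-.178,-.021,.008)):
    print(P,proj(w,[d[0]+c*P[0]-q*P[1],d[1]+q*P[0]+c*P[1],P[2]]).round(0))
# dark blob
cv2.imwrite('pics/c4.png',np.hstack([iw[:,120:520],cv2.resize(it[170:330,250:383],(400,480))]))
E
```

```text
6.6167 [ 0.52866451 -0.07169592  0.22346865] [ 2.35777499e+00  2.07606483e+00 -4.21528510e-04] [-0.04889681  0.16690816  0.28920808] 0.04974631141186616
(-0.085, -0.041, 0.146) [[315. 249.]]
(-0.13, -0.041, 0.072) [[269. 227.]]
(-0.178, -0.061, 0.008) [[236. 232.]]
(-0.178, -0.021, 0.008) [[234. 198.]]
```

View pics/c4.png

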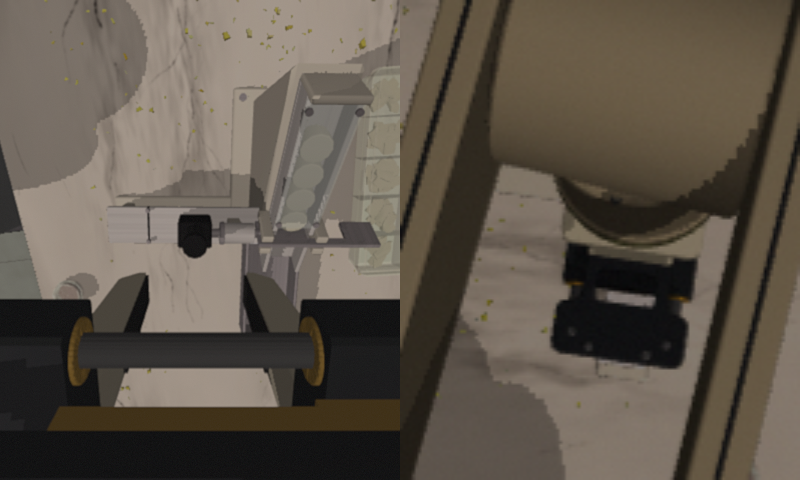

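Knob top at (314,246), predicted (315,249); all four tablets still in the lane. Descending and gripping.

Emit:
arm_command([
  [[0,0.1,-1.5,0,0,0],[0,0,-2.5,0,0,0],[0,0,-2.5,0,0,0],[0,0,-2,0,0,0],[0,0,-1.2,0,0,0],[0,0,-0.7,0,0,0],[0,0,-0.3,0,0,0],[0,0,0,0,0,0]],
])

```text
t: 7.28
tool_pos: [0.5286, -0.0702, 0.1166]
orientation: [-2.357, -2.076, 0.0]
force: [0.4, 0.3, -0.2]
opening: 0.0503
gripper_force: 0.0
```

Emit:
arm_command([
  [[0,0,0,0,0,0],[0,0,0,0,0,0],[0,0,0,0,0,0],[0,0,0,0,0,0],[0,0,0,0,0,0]],
], gripper=-1, squeeze=30)

```text
t: 7.7
tool_pos: [0.5285, -0.0698, 0.1172]
orientation: [2.357, 2.077, 0.0]
force: [-14.1, 1.4, 6.1]
opening: 0.0213
gripper_force: 7.4
```

Emit:
arm_command([
  [[0,0,0,0,0,0],[0,0,0,0,0,0],[0,0,0,0,0,0]],
])

```text
t: 7.95
tool_pos: [0.5275, -0.0697, 0.1171]
orientation: [-2.356, -2.076, 0.002]
force: [-6.4, 0.8, 5.8]
opening: 0.0195
gripper_force: 30.0
```

Emit:
arm_command([
  [[-0.4,0.05,0,0,0,0],[-0.7,0.09,0,0,0,0],[-0.8,0.1,0,0,0,0],[-0.6,0.08,0,0,0,0],[-0.4,0.05,0,0,0,0],[-0.2,0.03,0,0,0,0],[0,0,0,0,0,0],[0,0,0,0,0,0],[0,0,0,0,0,0]],
])

```text
t: 8.7
tool_pos: [0.4986, -0.0659, 0.1171]
orientation: [2.355, 2.075, 0.004]
force: [7.4, -1.0, -3.1]
opening: 0.0193
gripper_force: 30.0
```

Emit:
arm_command([
  [[-0.07,0.01,0,0,0,0],[0,0,0,0,0,0],[0,0,0,0,0,0],[0,0,0,0,0,0],[0,0,0,0,0,0],[0,0,0,0,0,0],[0,0,0,0,0,0],[0,0,0,0,0,0],[0,0,0,0,0,0],[0,0,0,0,0,0],[0,0,0,0,0,0],[0,0,0,0,0,0]],
])

```text
t: 9.7
tool_pos: [0.498, -0.0658, 0.1172]
orientation: [2.355, 2.075, 0.004]
force: [7.5, -1.2, -3.9]
opening: 0.0198
gripper_force: 30.0
```

```bash
python3 - <<'E'
from h import *
w,iw=snap('wrist','w5.png'); t,it=snap('side','s5.png'); tt,itt=snap('top','t5.png');s=monitor.read_state(); print(s['t'],s['tool_pos'],s['force'],s['opening'])
cv2.imwrite('pics/c5.png',np.hstack([iw[:300,120:520],cv2.resize(it[210:330,280:440],(400,300))]))
E
```

```text
9.85 [ 0.49796376 -0.06578515  0.11716115] [ 6.46989073 -0.01710595 -2.59400881] 0.019430122696556758
```

View pics/c5.png

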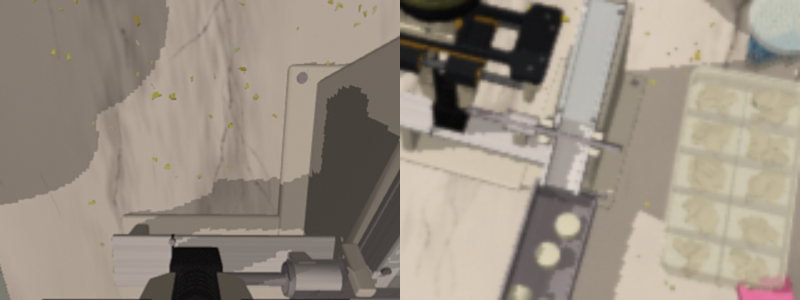

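Side view: the lane is empty and tablets are in the tray. Wrist view: the carriage's front edge is level with the mark stud at column 172 of the crop. One last look to count the tablets.

```bash
python3 - <<'E'
import cv2
it=cv2.imread('pics/s5.png'); cv2.imwrite('pics/c6.png',cv2.resize(it[230:380,280:440],(640,600),interpolation=cv2.INTER_CUBIC))
E
```

```text
(no output)
```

View pics/c6.png

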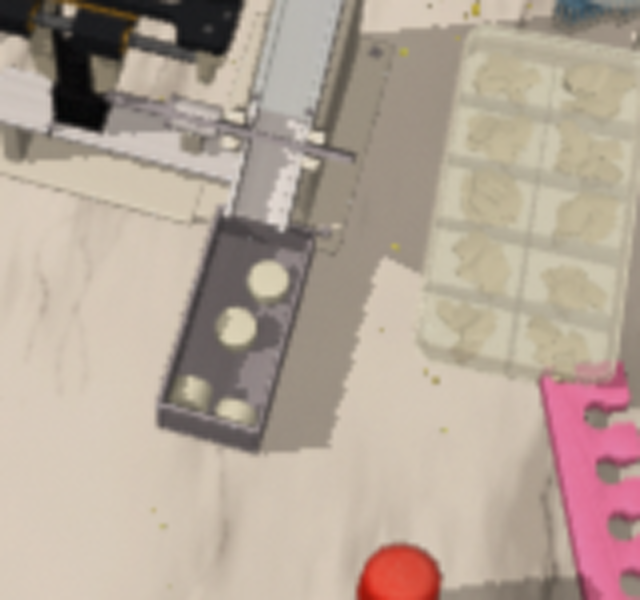

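All four tablets are in the tray, at (268,280), (236,327), (190,390) and (235,410), and the lane is empty. Handing in.

```bash
python3 -c "
from plant import ticket
print(ticket.close_job())"
```

```text
the job is handed in; nothing more can be done
None
```

I've handed the job in, and no verdict came back: the tray stands under the spout with all four tablets in it, the gripper still holds the knob with the gate about 30 mm out at the mark, and I saw no bottle or jar knocked over.

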